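Proof-pull the street-light lug with a sprung pull gauge

ROBOT

A 7-joint arm with a two-finger parallel gripper is mounted at the origin on the work surface. World frame = base frame: x ahead of the robot, y to its left, z up, the work surface at z = 0. Lengths are in m, angles in rad, forces in N, time in s.
With the tool pointing down it reaches from about 0.425 to 0.825 m from the base axis. Payload 3.6 kg.
Tool frame: the origin (TCP) lies at the very end of the fingers, on their centre line; the grasp point (between the pads) lies 19 mm behind it (env.tcp_to_grasp is the distance from the TCP to the grasp point, in m); z points along the fingers, y is the line along which they close (so a half turn about z gives the same grasp; the last joint's range is limited). The gripper opens to 85 mm and grips with 20 to 120 N. Pads are 22 mm wide; open, the fingers measure 114 mm over their backs; the gripper's body (76 mm by 85 mm) begins 54 mm behind the grasp point. The pads swing forward as they close: fully open they stand 13 mm farther back than shut.
Start: joints at [1.244, 0.615, -0.013, 1.423, 0.008, 1.103, -0.04], TCP at [0.192, -0.621, 0.231] pointing down, gripper open.
Joint ranges: [-3.12, 3.12], [-0.3, 2.06], [-1.34, 1.32], [0.26, 2.42], [-1.36, 4.5], [0.01, 1.98], [-2.84, 2.84]. Speed limits (rad/s): [2.79, 2.79, 3.14, 3.14, 3.14, 3.14, 3.14].

INTERFACE

Orientations are given as a rotation vector (axis times angle).
In Python, from rig import get_state, optics, env gives the robot as it stands. The module is installed in compiled form; this text tells all that it offers.
- The arm moves only by the shell command python3 -m crank 'ROWS' [OPENING] [FORCE]. ROWS is JSON, a list of rows, each an object of numbers: "dx", "dy", "dz": the shift along the tool's x, y, z normalised to -1 to 1, where 1 is 0.03 m; "wx", "wy", "wz": the turn, a rotation vector about the tool's x, y, z normalised to -1 to 1, where 1 is 4 degrees. In form: [{"dx": .., "dy": .., "dz": .., "wx": .., "wy": .., "wz": ..}, ...]. A call has 1 to 8 rows; each row shifts and turns the commanded pose from where the row before left it, along the tool's axes as they then stand; what a row does not reach is not made up. A row lasts 1/10 s, in which the tool goes at most 50 mm and 8.59 degrees, less where a joint would pass 70% of its speed; a pose out of reach is approached as far as the arm can. A call with a number of a shift or a turn outside -1 to 1 is refused whole. A call with a gripper value outside its range is refused whole. OPENING is the gripper command: -1 is shut, 1 is fully open, values between are in proportion, set as the call begins (- or left out, the last holds). The fingers move at their own pace and stop on an object; FORCE is the grip in N (left out, the last holds). Time passes only in rows, so rows that do not move let the fingers close. It gives the time, the measured TCP pose, the force, the opening and the grip force at its end, in the units of the state.
- get_state(): the state, without advancing time (a new reading comes with each control period).
- optics.read_camera(name): name is "scene" or "top" or "wrist"; returns a dict with "img" (384x512x3 uint8, blue, green, red), "fx", "fy", "cx", "cy" (pixels), "pose" (4x4, takes a point from camera to world coordinates); the wrist camera has in their place "hand_eye" (4x4, takes a point from camera to tool coordinates, whose origin is the TCP and whose axes are the flange's). Camera axes: x right, y down, z forward; pixel columns grow to the right and rows downward; lengths in m; the calibration is good to about 2 mm. A picture is of the moment at which its call begins: read the wrist's pose just before it. There is no depth.
- env.sign_off(): hands the job in; it is judged then, once.
The state is a dict: "t": time; "q": joint angles; "joint_velocities": joint speeds; "tau": joint torques, N m; "ee_pos": TCP position; "ee_rot": TCP orientation; "force": force on the tool from outside, world axes, zero at the start; "ft_torque": the same for the moment, N m; "width": opening from 0.0 (shut) to 1.0 (fully open); "finger_force": force on a finger pad.
Only numpy, scipy, OpenCV 4.12 (cv2) and the standard library are available. Lean on these libraries where they do the work, as an engineer would, in place of code of your own. Each camera call takes 0.05 s, during which the arm holds its last target. There are 200 camera calls.

TASK

Proof-test the yellow lug on the street-light head: lift the orange-handled pull gauge up and off its two hooks, slide the neck of its rod fully into the slot so that the round foot sits under the lug, and pull the handle straight up until the mouth of the tube stands on the red band (rod drawn out 30 mm). Never draw the rod out to its end stop, leave the other things on the bench where they are, and finish still holding the gauge upright and pulled to the mark.

Things in the scene. Friction and masses are not known exactly. Their poses are not given: they have to be found in the camera images.
- handle (a point): Centre of the pull gauge's orange handle block, 24 (own x) x 36 (own y) x 40 mm high, gripped from above across the 24 mm. A steel cross pin, 8 mm thick, runs through it along y to 60 mm each side; the gauge (0.3 kg) hangs by it, z up. Below: black tube, 23 mm in diameter, mouth 105 mm below this point, then the rod's bare 8 mm neck, 35 mm long when in, then the foot.
- head (a point): Centre of the steel foot on the rod's lower end: a disc 30 mm in diameter, 8 mm thick, its top 4 mm above this point. With the rod fully in it lies 144 mm below the handle's centre, on the same upright axis.
- rod (a joint): How far the rod is drawn out of the tube, m: 0 fully in, 0.05 at its end stop. An inner spring pulls it in: 3 N at 0, 12 N at 0.030, 18 N at 0.050. A red band 10 mm wide on the steel rod comes out between 0.025 and 0.035; the tube's mouth stands on its middle at 0.030.
- seat (a point): On the fixed rack, midway between its two hooks at the height of the hanging pin's axis (248 mm). The 8 mm thick steel hooks are 90 mm apart along own y. They come from two blue posts 90 mm off along +x, no taller than the hooks; their upturned tips are 22 mm off along -x and top out 17 mm above this point. Between hooks and posts all is open above the 12 mm base.
- lug (a point): Slot seat in the yellow lug, mid-plate: plate 5 mm thick, underside 85 mm above the bench, free below. The slot, 18 mm wide along own x, opens to -x: mouth 35 mm off, splayed guides to 52 mm; it ends 9 mm past this point, so the neck is home with its axis here or up to 5 mm farther. The fixed grey lamp head starts 47 mm off along +x: 95 mm high, 230 wide, 510 long.
- can: Bystander: drink can, blue, 66 mm in diameter, 115 mm high; origin at the centre of its underside.
- driver: Bystander: black LED driver box, 150 by 45 by 34 mm, lying flat; origin at the centre of its underside.
- screwdriver: Bystander: a screwdriver lying on the bench; origin at its underside, handle towards own -x.
- jar: Bystander: glass jar with white lid, 70 mm in diameter, 80 mm high; origin at the centre of its underside.
Mind the look-alikes: they are no part of the job. Of the things that look like the part that bears handle, the larger one is meant.

How it is judged:
On the way, in this order (a step that is already met when the one before it is completed fails the run):
1. the gauge is lifted up and off the hooks (contact force between gauge and rack below 0.05 N and distance between handle and seat above 0.035 m and height (world z) of handle above 0.265 m), for 0.1 s.
2. the foot is under the lug with the neck home in the slot (horizontal distance between head and lug below 0.013 m and z of head in the frame of lug between -0.035 and -0.004 m), for 0.1 s.
At the end, for the whole second after the job is handed in: The robot still grips the gauge, which hangs on nothing else; its foot pulls up against the underside of the lug (more than 7 N) with the rod's axis within 13 mm of the slot seat, the gauge upright within 0.15 rad and still, and the rod drawn out 24.5 to 35.5 mm (tube mouth on the red band) (value of joint rod between 0.0245 and 0.0355 m and horizontal distance between head and lug below 0.013 m and z of head in the frame of lug between -0.012 and -0.003 m and angle between handle's own z axis and vertical below 0.15 rad and contact force between gauge and lamp above 7 N and contact force between gauge and the fingers above 3 N and contact force between gauge and rack below 0.1 N and height (world z) of handle above 0.235 m and linear speed of gauge below 0.02 m/s); the arm keeps its last pose, push and grip.
It fails at once if the rod is pulled out to its end stop (value of joint rod above 0.047 m).
It fails at once if another thing on the bench is disturbed (moved 20 mm) (distance of any of can, driver, screwdriver, jar from where it was at the start of the episode above 0.02 m).
It also fails if it takes over 45 s, if anything falls off the work surface, if the arm or the gripper's body presses on something with over 40 N, if the wrist force passes 120 N, or if a joint passes its speed limit or range.

## Working session

There is one attempt and no reset: what is moved stays moved. The work goes in short steps, Python scripts to look and compute and a shell command to move; the robot and the scene stay as the last step left them, time stands still between calls to the robot, and variables do not carry over. Pictures are saved under pics/ and viewed, at most 10 in all, crops included, and the job is handed in when it is done.

```bash
mkdir -p pics; cat > h.py <<'E'
import numpy as np,cv2
from rig import get_state,optics,env
from scipy.spatial.transform import Rotation as R
def cam(n):
    s=get_state(); c=optics.read_camera(n)
    if n=='wrist':
        T=np.eye(4);T[:3,:3]=R.from_rotvec(s['ee_rot']).as_matrix();T[:3,3]=s['ee_pos'];c['pose']=T@np.array(c['hand_eye'])
    return c
def ray(c,u,v):
    P=np.array(c['pose']);d=P[:3,:3]@np.array([(u-c['cx'])/c['fx'],(v-c['cy'])/c['fy'],1]);return P[:3,3],d/np.linalg.norm(d)
def onz(c,u,v,z):
    o,d=ray(c,u,v);return o+d*(z-o[2])/d[2]
def tri(*rs):
    A=sum(np.eye(3)-np.outer(d,d) for o,d in rs);b=sum((np.eye(3)-np.outer(d,d))@o for o,d in rs);p=np.linalg.solve(A,b)
    return p,[np.linalg.norm(np.cross(p-o,d)) for o,d in rs]
def proj(c,p):
    P=np.linalg.inv(np.array(c['pose']));q=P[:3,:3]@np.array(p)+P[:3,3];return c['cx']+c['fx']*q[0]/q[2],c['cy']+c['fy']*q[1]/q[2]
def blobs(c,lo,hi,amin=30):
    m=cv2.inRange(cv2.cvtColor(c['img'],cv2.COLOR_BGR2HSV),np.array(lo),np.array(hi))
    n,l,st,ce=cv2.connectedComponentsWithStats(m)
    return [(st[i].tolist(),ce[i].round(1).tolist()) for i in range(1,n) if st[i][4]>=amin]
E
python3 - <<'E'
from h import *
a=[]
for n in('scene','top'):
    c=cam(n);cv2.imwrite(f'pics/{n}0.png',c['img']);np.set_printoptions(precision=3,suppress=True)
    print(n,np.array(c['pose']),c['fx'])
    print('orange',blobs(c,(5,130,80),(18,255,255)));print('yellow',blobs(c,(20,120,80),(35,255,255)))
s=get_state();print(s)
E
```

```text
scene [[ 0.806  0.43  -0.408  0.949]
 [ 0.592 -0.562  0.577 -0.675]
 [ 0.019 -0.706 -0.708  1.01 ]
 [ 0.     0.     0.     1.   ]] 392.26672854285533
orange [([331, 0, 97, 33, 1651], [381.1, 12.9]), ([309, 55, 111, 47, 803], [367.6, 81.5]), ([273, 99, 56, 22, 527], [300.7, 109.4]), ([391, 112, 10, 13, 44], [396.0, 118.3]), ([13, 135, 42, 37, 424], [30.9, 150.9]), ([160, 180, 10, 8, 38], [164.6, 183.6]), ([236, 219, 17, 20, 230], [243.9, 228.0]), ([338, 239, 13, 12, 88], [344.0, 244.7]), ([202, 241, 24, 26, 71], [214.6, 253.9]), ([356, 250, 14, 12, 108], [362.7, 255.2]), ([182, 254, 10, 14, 84], [186.8, 259.2]), ([0, 297, 10, 16, 76], [3.2, 304.2])]
yellow [([305, 173, 37, 28, 388], [324.4, 186.2])]
top [[-0.016 -0.997  0.074  0.376]
 [-1.     0.018  0.02  -0.007]
 [-0.022 -0.074 -0.997  1.254]
 [ 0.     0.     0.     1.   ]] 387.0306679546035
orange [([433, 51, 59, 93, 2666], [462.3, 96.9]), ([226, 79, 9, 9, 77], [229.8, 83.0]), ([146, 80, 7, 8, 56], [149.0, 83.5]), ([145, 98, 7, 11, 76], [148.0, 103.1]), ([225, 98, 10, 11, 96], [229.8, 102.9]), ([324, 137, 15, 11, 131], [331.1, 142.
[... 156 characters left out ...]
 272.3]), ([463, 298, 37, 59, 1339], [480.9, 327.7]), ([234, 303, 50, 44, 419], [255.6, 315.2]), ([286, 340, 9, 11, 48], [289.3, 345.0]), ([241, 345, 33, 39, 412], [255.4, 363.0])]
yellow [([173, 134, 24, 36, 603], [184.5, 149.4])]
{'t': 0.1, 'q': array([ 1.244,  0.616, -0.013,  1.425,  0.008,  1.103, -0.04 ]), 'joint_velocities': array([ 0.001, -0.002, -0.001, -0.004,  0.002,  0.001, -0.001]), 'tau': array([  0.001, -47.038,   0.26 , -17.157,   0.01 ,   0.006,  -0.   ]), 'ee_pos': array([ 0.192, -0.62 ,  0.23 ]), 'ee_rot': array([-3.104, -0.469,  0.001]), 'force': array([ 0.034,  0.114, -0.074]), 'ft_torque': array([-0.008,  0.034,  0.022]), 'finger_force': 0.0, 'width': 1.0005953064327031}
```

View pics/scene0.png

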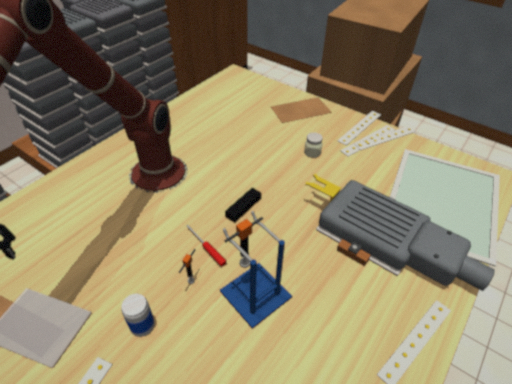

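View pics/top0.png

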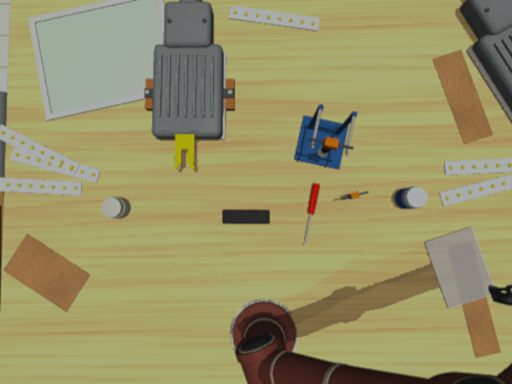

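Candidates for the gauge handle are the orange block on the blue rack at scene (244,228) / top (331,142), and a small orange gauge standing alone at scene (187,260) / top (354,195). I choose the larger one on the rack and will check it in a crop.

```bash
python3 - <<'E'
from h import *
np.set_printoptions(precision=4,suppress=True)
t=cam('top');s=cam('scene')
a=cv2.resize(t['img'][95:205,285:375],None,fx=4.4,fy=4.4,interpolation=cv2.INTER_CUBIC)
b=cv2.resize(s['img'][205:325,170:300],None,fx=4,fy=4,interpolation=cv2.INTER_CUBIC)
h=max(a.shape[0],b.shape[0]);a=cv2.copyMakeBorder(a,0,h-a.shape[0],0,0,0);b=cv2.copyMakeBorder(b,0,h-b.shape[0],0,0,0)
im=np.hstack([a,b]);k=min(800/im.shape[1],600/im.shape[0]);print(im.shape,k);cv2.imwrite('pics/crop1.png',cv2.resize(im,None,fx=k,fy=k) if k<1 else im)
print('handle tri',tri(ray(t,331.1,142.2),ray(s,243.9,228)))
print('handle top z.268',onz(t,331.1,142.2,.268))
m=cv2.inRange(cv2.cvtColor(t['img'],cv2.COLOR_BGR2HSV),(20,120,80),(35,255,255));cs=max(cv2.findContours(m,0,1)[0],key=cv2.contourArea)
print('lug',[onz(t,u,v,.09)[:2].round(4).tolist() for (u,v) in cv2.approxPolyDP(cs,1.2,True)[:,0].astype(float)])
for n,(u,v) in dict(can=(412,197),jar=(116,208),drv=(246,217),sdtip=(305,243),sdh=(315,184)).items():print(n,onz(t,u,v,.03))
c=cv2.resize(t['img'][120:180,160:210],None,fx=8,fy=8,interpolation=cv2.INTER_CUBIC);cv2.imwrite('pics/lug1.png',c)
E
```

```text
(484, 916, 3) 0.8733624454148472
handle tri (array([ 0.5593, -0.1832,  0.2537]), [np.float64(0.0008826953452051883), np.float64(0.0008826953452052374)])
handle top z.268 [ 0.5574 -0.1801  0.268 ]
lug [[0.6251, 0.2636], [0.5327, 0.2636], [0.5206, 0.2697], [0.5174, 0.2606], [0.5354, 0.2453], [0.5723, 0.2452], [0.5782, 0.233], [0.5658, 0.2269], [0.5351, 0.2269], [0.5165, 0.2148], [0.5163, 0.2057], [0.6054, 0.2053], [0.6084, 0.1992], [0.6116, 0.2053], [0.6209, 0.2052]]
can [ 0.4224 -0.4693  0.03  ]
jar [0.4034 0.4663 0.03  ]
drv [0.3682 0.0527 0.03  ]
sdtip [ 0.2842 -0.1309  0.03  ]
sdh [ 0.4687 -0.1671  0.03  ]
```

View pics/crop1.png

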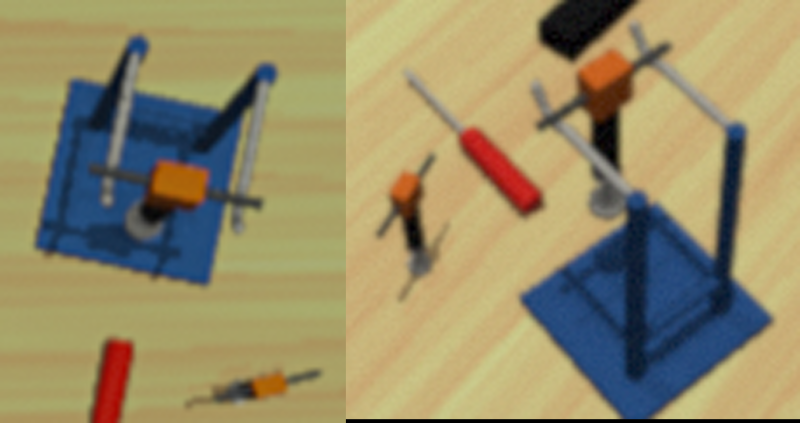

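View pics/lug1.png

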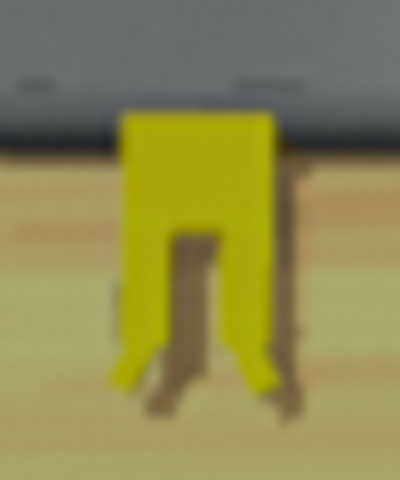

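The crop confirms the larger gauge hangs on the blue rack, with the pin yawed about -11.5°. The lug slot at top (184,149) opens toward -x, and its seat is near (0.567, 0.236). I'll raise the tool and swing over to the handle.

```bash
python3 -m crank '[{"dz":-1},{"dz":-1,"dx":0.5,"wz":-0.7},{"dz":-1,"dx":1,"wz":-0.7},{"dz":-0.5,"dx":1,"wz":-0.7},{"dx":1,"wz":-0.7},{"dx":1,"wz":-0.7},{"dx":1,"wz":-0.7},{"dx":1,"wz":-0.7}]' 1; python3 -m crank '[{"dx":1,"wz":-0.7},{"dx":1,"wz":-0.7},{"dx":1,"wz":-0.7},{"dx":1,"wz":-0.7},{"dx":1,"wz":-0.7},{"dx":1,"wz":-0.7},{"dx":1,"wz":-0.7},{"dx":1,"wz":-0.7}]'
cat > go.py <<'E'
import sys
from h import *
# remaining shift in tool units to target x y z (TCP), and yaw of tool y
s=get_state();M=R.from_rotvec(s['ee_rot']).as_matrix();t=np.array([float(v) for v in sys.argv[1:4]])
print('pos',s['ee_pos'].round(4),'tooly yaw',np.degrees(np.arctan2(M[1,1],M[0,1])).round(2),'tilt',M[:,2].round(3),'F',s['force'].round(2),'t',round(s['t'],2),'w',round(s['width'],3),'ff',round(s['finger_force'],1))
print('rows units',(M.T@(t-s['ee_pos'])/.03).round(2))
E
python3 go.py .558 -.181 .335
```

```text
pos [ 0.1919 -0.6205  0.2306] tooly yaw -72.82 tilt [-0.     0.002 -1.   ] F [ 0.9   0.7  -0.78] t 0.2 w 1.0 ff 0.0
rows units [ 15.99 -10.4   -3.46]$[0]: bad value
$[0]: bad value
```

```bash
python3 -m crank '[{"dx":0,"dy":0,"dz":-1,"wx":0,"wy":0,"wz":0},{"dx":0.5,"dy":0,"dz":-1,"wx":0,"wy":0,"wz":-0.7},{"dx":1,"dy":0,"dz":-1,"wx":0,"wy":0,"wz":-0.7},{"dx":1,"dy":0,"dz":-0.5,"wx":0,"wy":0,"wz":-0.7},{"dx":1,"dy":0,"dz":0,"wx":0,"wy":0,"wz":-0.7},{"dx":1,"dy":0,"dz":0,"wx":0,"wy":0,"wz":-0.7},{"dx":1,"dy":0,"dz":0,"wx":0,"wy":0,"wz":-0.7},{"dx":1,"dy":0,"dz":0,"wx":0,"wy":0,"wz":-0.7}]' 1; python3 go.py .558 -.181 .335
```

```text
t: 1.0
ee_pos: [0.3671, -0.5344, 0.3359]
ee_rot: [-2.98, -0.994, 0.0]
force: [0.9, -0.2, -0.5]
width: 0.998
finger_force: 0.0
pos [ 0.3671 -0.5344  0.3359] tooly yaw -53.11 tilt [-0.     0.001 -1.   ] F [ 0.92 -0.25 -0.5 ] t 1.0 w 0.998 ff 0.0
rows units [12.16 -5.6   0.03]
```

```bash
python3 -m crank '[{"dx":1,"dy":-0.3,"dz":0,"wx":0,"wy":0,"wz":-0.8},{"dx":1,"dy":-0.3,"dz":0,"wx":0,"wy":0,"wz":-0.8},{"dx":1,"dy":-0.2,"dz":0,"wx":0,"wy":0,"wz":-0.8},{"dx":1,"dy":-0.2,"dz":0,"wx":0,"wy":0,"wz":-0.8},{"dx":1,"dy":-0.1,"dz":0,"wx":0,"wy":0,"wz":-0.8},{"dx":1,"dy":0,"dz":0,"wx":0,"wy":0,"wz":-0.8},{"dx":1,"dy":0,"dz":0,"wx":0,"wy":0,"wz":-0.8},{"dx":1,"dy":0,"dz":0,"wx":0,"wy":0,"wz":-0.8}]' >/dev/null; python3 go.py .558 -.181 .335
```

```text
pos [ 0.5041 -0.3327  0.336 ] tooly yaw -27.5 tilt [-0.  0. -1.] F [ 0.22 -0.95 -0.61] t 1.8 w 1.0 ff 0.0
rows units [ 5.32 -0.74  0.03]
```

```bash
python3 -m crank '[{"dx":1,"dy":-0.1,"dz":0,"wx":0,"wy":0,"wz":-1},{"dx":1,"dy":0,"dz":0,"wx":0,"wy":0,"wz":-1},{"dx":1,"dy":0,"dz":0,"wx":0,"wy":0,"wz":-1},{"dx":1,"dy":0,"dz":0,"wx":0,"wy":0,"wz":-1},{"dx":0.9,"dy":0,"dz":0,"wx":0,"wy":0,"wz":0},{"dx":0,"dy":0,"dz":0,"wx":0,"wy":0,"wz":0},{"dx":0,"dy":0,"dz":0,"wx":0,"wy":0,"wz":0}]' >/dev/null; python3 go.py .558 -.181 .335
python3 - <<'E'
from h import *
c=cam('wrist');cv2.imwrite('pics/w1.png',c['img'])
for st,ce in blobs(c,(4,130,80),(18,255,255),300):print(st,ce,onz(c,*ce,.268).round(4))
print(proj(c,[.558,-.181,.268]))
E
```

```text
pos [ 0.5504 -0.1947  0.3362] tooly yaw -11.56 tilt [-0.    -0.001 -1.   ] F [-0.72 -0.8   0.21] t 2.5 w 1.005 ff 0.0
rows units [0.5  0.16 0.04]
[141, 140, 67, 17, 1012] [173.7, 147.5] [ 0.4993 -0.1401  0.268 ]
[250, 164, 32, 47, 1380] [265.2, 186.8] [ 0.557  -0.1813  0.268 ]
(np.float64(266.49250698219254), np.float64(186.10807257308633))
```

View pics/w1.png

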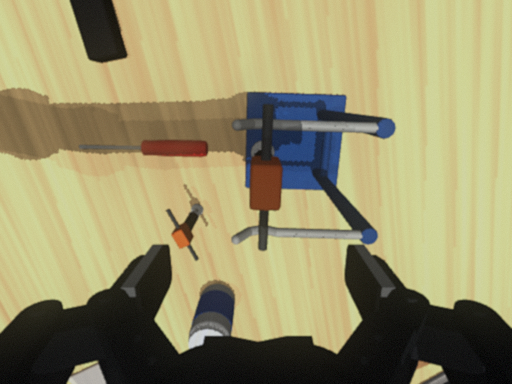

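The wrist view shows the large handle at (265,187) between the hook bars, aligned with the tool. It ray-casts to (0.557, -0.181), which agrees with the other views. Next I descend and grip.

```bash
python3 -m crank '[{"dx":0.43,"dy":0.12,"dz":0,"wx":0,"wy":0,"wz":0.3},{"dx":0,"dy":0,"dz":0.6,"wx":0,"wy":0,"wz":0},{"dx":0,"dy":0,"dz":0.8,"wx":0,"wy":0,"wz":0},{"dx":0,"dy":0,"dz":0.8,"wx":0,"wy":0,"wz":0},{"dx":0,"dy":0,"dz":0.8,"wx":0,"wy":0,"wz":0},{"dx":0,"dy":0,"dz":0.5,"wx":0,"wy":0,"wz":0},{"dx":0,"dy":0,"dz":0,"wx":0,"wy":0,"wz":0},{"dx":0,"dy":0,"dz":0,"wx":0,"wy":0,"wz":0}]' 1 >/dev/null; python3 go.py .557 -.1813 .231
```

```text
pos [ 0.5565 -0.1844  0.2315] tooly yaw -12.95 tilt [ 0.    -0.001 -1.   ] F [ 0.07  0.01 -0.02] t 3.35 w 1.0 ff 0.0
rows units [ 0.1  -0.01  0.02]
```

```bash
python3 -m crank '[{"dx":0.1,"dy":0,"dz":0,"wx":0,"wy":0,"wz":0},{"dx":0,"dy":0,"dz":0,"wx":0,"wy":0,"wz":0},{"dx":0,"dy":0,"dz":0,"wx":0,"wy":0,"wz":0},{"dx":0,"dy":0,"dz":0,"wx":0,"wy":0,"wz":0},{"dx":0,"dy":0,"dz":0,"wx":0,"wy":0,"wz":0},{"dx":0,"dy":0,"dz":0,"wx":0,"wy":0,"wz":0},{"dx":0,"dy":0,"dz":0,"wx":0,"wy":0,"wz":0},{"dx":0,"dy":0,"dz":0,"wx":0,"wy":0,"wz":0}]' -1 80 >/dev/null; python3 go.py .557 -.1813 .231
```

```text
pos [ 0.5588 -0.1802  0.2322] tooly yaw -12.83 tilt [ 0.004 -0.001 -1.   ] F [ 4.59 -0.97  2.59] t 4.15 w 0.272 ff 78.7
rows units [-0.05 -0.05  0.04]
```

```bash
python3 -m crank '[{"dx":0,"dy":0,"dz":-0.4,"wx":0,"wy":0,"wz":0},{"dx":0,"dy":0,"dz":-0.5,"wx":0,"wy":0,"wz":0},{"dx":0,"dy":0,"dz":-0.6,"wx":0,"wy":0,"wz":0},{"dx":0,"dy":0,"dz":-0.5,"wx":0,"wy":0,"wz":0},{"dx":0,"dy":0,"dz":0,"wx":0,"wy":0,"wz":0},{"dx":0,"dy":0,"dz":0,"wx":0,"wy":0,"wz":0},{"dx":0,"dy":0,"dz":0,"wx":0,"wy":0,"wz":0}]' >/dev/null; python3 go.py .47 -.16 .292
python3 - <<'E'
from h import *
c=cam('scene');print(blobs(c,(5,130,80),(18,255,255),60)[-6:])
E
```

```text
pos [ 0.5557 -0.1796  0.2897] tooly yaw -12.81 tilt [-0.005  0.001 -1.   ] F [-0.36  0.09 -2.63] t 4.85 w 0.27 ff 78.7
rows units [ 0.   -2.93 -0.06]
[([13, 135, 42, 37, 437], [31.0, 151.2]), ([235, 205, 9, 19, 128], [239.6, 213.4]), ([202, 241, 25, 26, 80], [214.2, 253.4]), ([338, 240, 13, 12, 91], [343.9, 245.0]), ([355, 250, 15, 15, 118], [362.6, 255.8]), ([182, 254, 10, 14, 92], [186.9, 259.6])]
```

```bash
python3 -m crank '[{"dx":0,"dy":-0.5,"dz":0,"wx":0,"wy":0,"wz":0},{"dx":0,"dy":-0.8,"dz":0,"wx":0,"wy":0,"wz":0},{"dx":0,"dy":-0.8,"dz":0,"wx":0,"wy":0,"wz":0},{"dx":0,"dy":-0.8,"dz":0,"wx":0,"wy":0,"wz":0},{"dx":0.4,"dy":-0.3,"dz":0,"wx":0,"wy":0,"wz":-0.8},{"dx":0.8,"dy":0,"dz":0,"wx":0,"wy":0,"wz":-0.8},{"dx":1,"dy":0,"dz":0,"wx":0,"wy":0,"wz":-0.8},{"dx":1,"dy":0,"dz":0,"wx":0,"wy":0,"wz":-0.8}]' >/dev/null; python3 go.py .47 .236 .292
```

```text
pos [ 0.4756 -0.0619  0.291 ] tooly yaw 0.16 tilt [-0.     0.001 -1.   ] F [ 1.43  0.07 -2.67] t 5.7 w 0.269 ff 79.0
rows units [ 9.93 -0.16 -0.02]
```

```bash
python3 -m crank '[{"dx":1,"dy":0,"dz":0,"wx":0,"wy":0,"wz":0},{"dx":1,"dy":0,"dz":0,"wx":0,"wy":0,"wz":0},{"dx":1,"dy":0,"dz":0,"wx":0,"wy":0,"wz":0},{"dx":1,"dy":0,"dz":0,"wx":0,"wy":0,"wz":0},{"dx":1,"dy":0,"dz":0,"wx":0,"wy":0,"wz":0},{"dx":1,"dy":0,"dz":0,"wx":0,"wy":0,"wz":0},{"dx":1,"dy":0,"dz":0,"wx":0,"wy":0,"wz":0},{"dx":1,"dy":-0.1,"dz":0,"wx":0,"wy":0,"wz":0}]' >/dev/null;python3 -m crank '[{"dx":1,"dy":0,"dz":0,"wx":0,"wy":0,"wz":0},{"dx":0.7,"dy":0,"dz":0,"wx":0,"wy":0,"wz":0},{"dx":0,"dy":0,"dz":0,"wx":0,"wy":0,"wz":0},{"dx":0,"dy":0,"dz":0,"wx":0,"wy":0,"wz":0},{"dx":0,"dy":0,"dz":0,"wx":0,"wy":0,"wz":0}]' >/dev/null; python3 go.py .47 .236 .194
python3 - <<'E'
from h import *
c=cam('wrist');cv2.imwrite('pics/w2.png',c['img'])
print(blobs(c,(20,120,60),(35,255,255),100))
m=cv2.inRange(cv2.cvtColor(c['img'],cv2.COLOR_BGR2HSV),(20,120,60),(35,255,255));cs=max(cv2.findContours(m,0,1)[0],key=cv2.contourArea)
for (u,v) in cv2.approxPolyDP(cs,2,True)[:,0].astype(float): print(u,v,onz(c,u,v,.09)[:2].round(4))
E
```

```text
pos [0.4726 0.2264 0.2909] tooly yaw -0.08 tilt [-0.001 -0.001 -1.   ] F [ 0.19 -1.06 -2.06] t 7.0 w 0.273 ff 78.9
rows units [ 0.33 -0.09  3.23]
[([294, 130, 98, 58, 3741], [347.9, 159.1])]
296.0 140.0 [0.5146 0.2584]
309.0 146.0 [0.5298 0.2516]
314.0 153.0 [0.5359 0.2435]
349.0 155.0 [0.5766 0.2411]
346.0 168.0 [0.5745 0.2257]
311.0 168.0 [0.5334 0.2257]
309.0 172.0 [0.5313 0.2209]
295.0 177.0 [0.515  0.2149]
297.0 187.0 [0.5178 0.2025]
308.0 182.0 [0.5307 0.2087]
368.0 186.0 [0.6027 0.2037]
384.0 184.0 [0.6215 0.2062]
390.0 137.0 [0.6215 0.2617]
371.0 132.0 [0.5992 0.2673]
368.0 136.0 [0.5963 0.2628]
310.0 135.0 [0.5303 0.264 ]
301.0 130.0 [0.5198 0.2696]
```

View pics/w2.png

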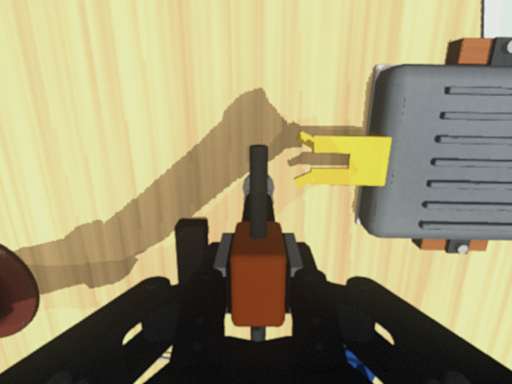

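The wrist view shows the slot centred near (330,161) px, which is y≈0.235, with its end at x≈0.5755. The foot at (258,187) hangs upright under the gauge. Next I descend in front of the slot mouth.

```bash
python3 -m crank '[{"dx":0.29,"dy":-0.1,"dz":0.4,"wx":0,"wy":0,"wz":0},{"dx":0,"dy":0,"dz":0.7,"wx":0,"wy":0,"wz":0},{"dx":0,"dy":0,"dz":0.8,"wx":0,"wy":0,"wz":0},{"dx":0,"dy":0,"dz":0.8,"wx":0,"wy":0,"wz":0},{"dx":0,"dy":0,"dz":0.5,"wx":0,"wy":0,"wz":0},{"dx":0,"dy":0,"dz":0,"wx":0,"wy":0,"wz":0},{"dx":0,"dy":0,"dz":0,"wx":0,"wy":0,"wz":0},{"dx":0,"dy":0,"dz":0,"wx":0,"wy":0,"wz":0}]' >/dev/null; python3 go.py .47 .235 .194
python3 - <<'E'
from h import *
p=get_state()['ee_pos'];f=p+[0,0,.016-.144]
ims=[]
for n in('wrist','scene','top'):
    c=cam(n);u,v=map(int,proj(c,f));print(n,'foot pred',proj(c,f),'lug pred',proj(c,[.5665,.235,.0875]),'cam',np.array(c['pose'])[:3,3].round(3))
    u0,v0=max(u-25,0),max(v-45,0);im=c['img'][v0:v0+70,u0:u0+90];print(u0,v0)
    ims.append(cv2.resize(im,(360,280),interpolation=cv2.INTER_CUBIC))
    if n=='wrist':o=blobs(c,(4,130,40),(18,255,255),800);print(o,[onz(c,*e,p[2]+.036).round(4) for _,e in o])
b=np.zeros_like(ims[0]);cv2.imwrite('pics/m3.png',np.vstack([np.hstack(ims[:2]),np.hstack([ims[2],b])]))
E
```

```text
pos [0.47   0.2369 0.1963] tooly yaw -0.03 tilt [ 0.002  0.001 -1.   ] F [-0.45 -0.28 -2.5 ] t 7.85 w 0.276 ff 78.9
rows units [-0.06 -0.    0.08]
wrist foot pred (np.float64(259.24229713788446), np.float64(184.54669584729604)) lug pred (np.float64(368.8857294647099), np.float64(192.32356836414365)) cam [0.468 0.312 0.338]
234 139
[([229, 221, 59, 106, 5363], [257.9, 276.8])] [array([0.4684, 0.2433, 0.2323])]
scene foot pred (np.float64(297.6776834638546), np.float64(176.708758928736)) lug pred (np.float64(321.87339530759004), np.float64(184.6128933472702)) cam [ 0.949 -0.675  1.01 ]
272 131
top foot pred (np.float64(185.2742013908993), np.float64(184.93204987436752)) lug pred (np.float64(184.5094851628103), np.float64(152.94181531088213)) cam [ 0.376 -0.007  1.254]
160 139
```

View pics/m3.png

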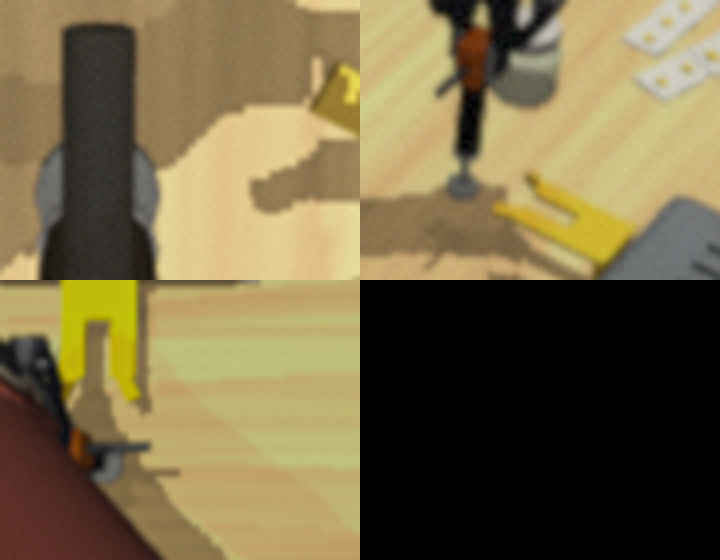

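```bash
python3 -m crank '[{"dx":-0.03,"dy":0.3,"dz":0,"wx":0,"wy":0,"wz":0},{"dx":0,"dy":0.4,"dz":0,"wx":0,"wy":0,"wz":0},{"dx":0,"dy":0.4,"dz":0,"wx":0,"wy":0,"wz":0},{"dx":0,"dy":0.4,"dz":0,"wx":0,"wy":0,"wz":0},{"dx":0,"dy":0.4,"dz":0,"wx":0,"wy":0,"wz":0},{"dx":0,"dy":0.3,"dz":0,"wx":0,"wy":0,"wz":0},{"dx":0,"dy":0,"dz":0,"wx":0,"wy":0,"wz":0},{"dx":0,"dy":0,"dz":0,"wx":0,"wy":0,"wz":0}]' >/dev/null; python3 go.py .5685 .236 .196
```

```text
pos [0.5353 0.2353 0.195 ] tooly yaw -0.03 tilt [-0.001 -0.    -1.   ] F [ 0.22  0.07 -2.17] t 8.8 w 0.271 ff 79.0
rows units [ 0.02  1.11 -0.03]
```

```bash
python3 -m crank '[{"dx":0,"dy":0.25,"dz":0,"wx":0,"wy":0,"wz":0},{"dx":0,"dy":0.25,"dz":0,"wx":0,"wy":0,"wz":0},{"dx":0,"dy":0.25,"dz":0,"wx":0,"wy":0,"wz":0},{"dx":0,"dy":0.2,"dz":0,"wx":0,"wy":0,"wz":0},{"dx":0,"dy":0.15,"dz":0,"wx":0,"wy":0,"wz":0},{"dx":0,"dy":0,"dz":0,"wx":0,"wy":0,"wz":0},{"dx":0,"dy":0,"dz":0,"wx":0,"wy":0,"wz":0}]' >/dev/null; python3 go.py .5685 .236 .196
python3 - <<'E'
from h import *
p=get_state()['ee_pos'];f=p+[0,0,.016-.144];ims=[]
for n in('wrist','scene'):
    c=cam(n);u,v=map(int,proj(c,f));u0,v0=u-40,v-50;print(n,proj(c,f),u0,v0)
    ims.append(cv2.resize(c['img'][v0:v0+80,u0:u0+80],(400,400),interpolation=cv2.INTER_CUBIC))
cv2.imwrite('pics/m4.png',np.hstack(ims))
E
```

```text
pos [0.5682 0.2354 0.1952] tooly yaw -0.01 tilt [-0.001 -0.    -1.   ] F [ 0.62 -0.29 -2.04] t 9.5 w 0.272 ff 79.0
rows units [ 0.02  0.01 -0.03]
wrist (np.float64(259.5720705568088), np.float64(184.37024657921933)) 219 134
scene (np.float64(321.588791229257), np.float64(189.010072905278)) 281 139
```

View pics/m4.png

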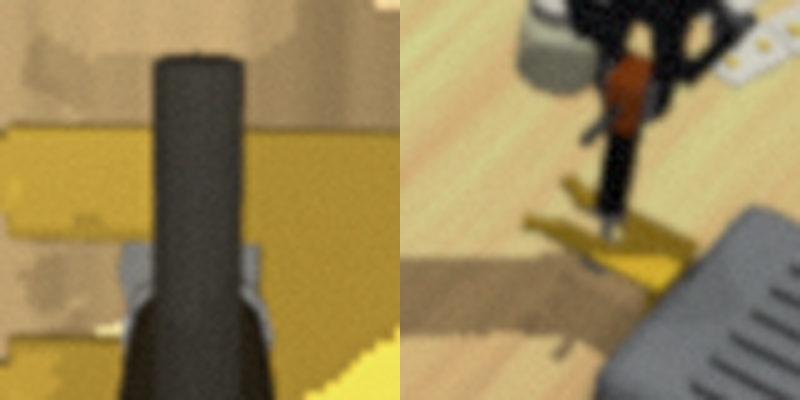

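The neck is in the slot: the scene crop at (610,230) shows it between the prongs, and the wrist crop shows the foot under the slot edges. Next I pull up in stages.

```bash
python3 -m crank '[{"dx":0,"dy":0,"dz":-0.2,"wx":0,"wy":0,"wz":0},{"dx":0,"dy":0,"dz":-0.2,"wx":0,"wy":0,"wz":0},{"dx":0,"dy":0,"dz":-0.2,"wx":0,"wy":0,"wz":0},{"dx":0,"dy":0,"dz":-0.2,"wx":0,"wy":0,"wz":0},{"dx":0,"dy":0,"dz":0,"wx":0,"wy":0,"wz":0},{"dx":0,"dy":0,"dz":0,"wx":0,"wy":0,"wz":0}]' - 100 >/dev/null; python3 go.py .5685 .236 .239
```

```text
pos [0.5684 0.2353 0.2189] tooly yaw -0.01 tilt [-0.  0. -1.] F [ 0.69  0.86 -7.54] t 10.2 w 0.264 ff 98.5
rows units [ 0.02  0.   -0.67]
```

```bash
python3 -m crank '[{"dx":0,"dy":0,"dz":-0.2,"wx":0,"wy":0,"wz":0},{"dx":0,"dy":0,"dz":-0.2,"wx":0,"wy":0,"wz":0},{"dx":0,"dy":0,"dz":-0.2,"wx":0,"wy":0,"wz":0},{"dx":0,"dy":0,"dz":0,"wx":0,"wy":0,"wz":0},{"dx":0,"dy":0,"dz":0,"wx":0,"wy":0,"wz":0},{"dx":0,"dy":0,"dz":0,"wx":0,"wy":0,"wz":0}]' >/dev/null; for i in 1 2 3; do python3 go.py .5685 .236 .239; python3 -c "
from h import *
cam('top')"; done
python3 - <<'E'
from h import *
p=get_state()['ee_pos'];f=[p[0],p[1],.10];ims=[]
c=cam('scene');u,v=map(int,proj(c,f));u0,v0=u-20,v-30
for z in(.081,.085,.09,p[2]+.016-.105):print(z,(np.array(proj(c,[p[0],p[1],z]))-[u0,v0])*14)
cv2.imwrite('pics/m5.png',cv2.resize(c['img'][v0:v0+42,u0:u0+42],None,fx=14,fy=14,interpolation=cv2.INTER_CUBIC))
E
```

```text
pos [0.5683 0.2352 0.2368] tooly yaw -0.02 tilt [-0.001 -0.    -1.   ] F [  1.87   0.87 -12.77] t 10.8 w 0.266 ff 98.4
rows units [ 0.03  0.01 -0.07]
pos [0.5683 0.2352 0.2368] tooly yaw -0.02 tilt [-0.001 -0.    -1.   ] F [  1.58   0.98 -12.92] t 10.85 w 0.269 ff 98.4
rows units [ 0.03  0.01 -0.07]
pos [0.5683 0.2352 0.2369] tooly yaw -0.02 tilt [-0.001 -0.    -1.   ] F [  1.76   1.35 -13.17] t 10.9 w 0.267 ff 98.4
rows units [ 0.03  0.01 -0.07]
0.081 [281.54667276 478.4057732 ]
0.085 [283.72513312 466.61414837]
0.09 [286.46123691 451.80409717]
0.1479817000430037 [319.2861316  274.12868398]
```

View pics/m5.png

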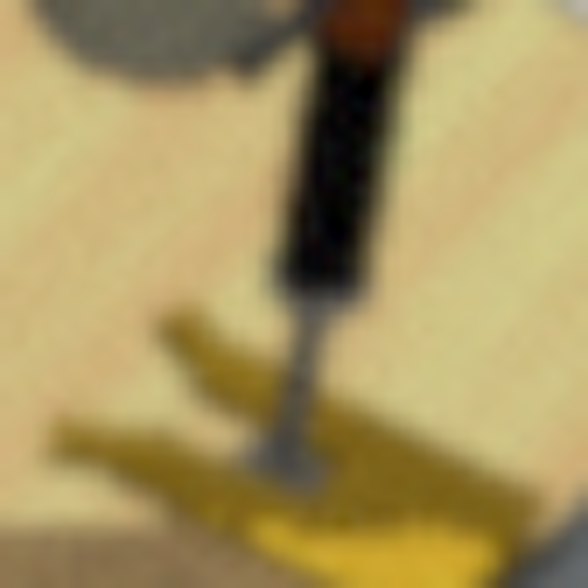

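```bash
python3 -m crank '[{"dx":0,"dy":0,"dz":-0.12,"wx":0,"wy":0,"wz":0},{"dx":0,"dy":0,"dz":0,"wx":0,"wy":0,"wz":0},{"dx":0,"dy":0,"dz":0,"wx":0,"wy":0,"wz":0},{"dx":0,"dy":0,"dz":0,"wx":0,"wy":0,"wz":0},{"dx":0,"dy":0,"dz":0,"wx":0,"wy":0,"wz":0}]' >/dev/null
python3 - <<'E'
from h import *
p=get_state()['ee_pos'];f=[p[0],p[1],.11]
F=[]
c=[cam('scene') for i in range(6) if F.append(get_state()['force']) is None]
print(p,np.mean(F,0))
u,v=map(int,proj(c[0],f));u0,v0=u-15,v-28
im=np.mean([x['img'] for x in c],0).astype(np.uint8)
for z in(.085,.09,p[2]+.016-.105):print(z,(np.array(proj(c[0],[p[0],p[1],z]))-[u0,v0])*16)
cv2.imwrite('pics/m6.png',cv2.resize(im[v0:v0+36,u0:u0+36],None,fx=16,fy=16,interpolation=cv2.INTER_CUBIC))
E
```

```text
[0.56826612 0.23521996 0.24078046] [  1.34749823   0.87312315 -14.24269104]
0.085 [228.1692311  549.20020854]
0.09 [231.29593677 532.27443636]
0.15178046032099912 [271.34788552 315.46152499]
```

View pics/m6.png

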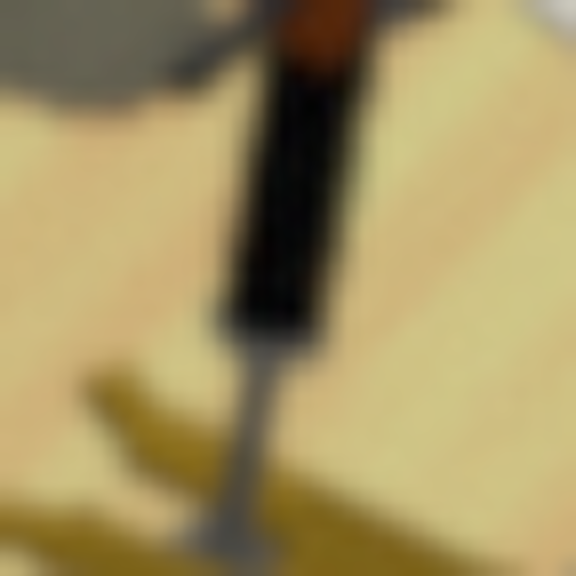

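The mouth is at (275,335) with bare neck below it. The red band's exposed part is hidden behind the tube rim from this angle. The net spring force of about 11.9 N and the kinematics both put the draw at about 30 mm.

```bash
python3 -c "
from rig import env
print(env.sign_off())"
```

```text
the job is handed in; nothing more can be done
None
```

I handed the job in with the gauge gripped upright, its foot pulled up under the yellow lug and the rod drawn out about 30 mm; that figure comes from the spring force (about 11.9 N) and arm position, as the red band was hidden from the camera, and sign-off returned no verdict.

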